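# Set the heat dial of the hat-form heater and start it

## Robot

A 6-joint arm with a two-finger parallel gripper is mounted at the origin on the work surface. World frame = base frame: x ahead of the robot, y to its left, z up, the work surface at z = 0. Lengths are in m, angles in rad, forces in N, time in s.
With the tool pointing down it reaches from about 0.225 to 0.725 m from the base axis. Payload 3.1 kg.
Tool frame: the origin (TCP) lies midway between the tips of the shut fingers; the grasp point (between the pads) lies 19 mm behind it; z points along the fingers, y is the line along which they close (so a half turn about z gives the same grasp; the last joint's range is limited). The gripper opens to 85 mm and grips with 20 to 120 N. Pads are 22 mm wide; open, the fingers measure 114 mm over their backs; the gripper's body (76 mm by 85 mm) begins 54 mm behind the grasp point. The pads swing forward as they close: fully open they stand 13 mm farther back than shut.
Start: joints at [1.065, 0.048, 0.099, 1.622, 0, 1.443], TCP at [0.194, 0.488, 0.231] pointing down, gripper open.
Joint ranges: [-2.91, 2.91], [-0.99, 1.94], [-1.21, 1.42], [-2.12, 2.29], [-1.49, 1.47], [-3.14, 3.14]. Speed limits (rad/s): [2.79, 2.79, 3.14, 3.14, 3.14, 3.14].

## Interface

Orientations are given as [roll, pitch, yaw] about the fixed x, y, z axes, in that order (R = Rz(yaw) Ry(pitch) Rx(roll)).
In Python, from plant import bot gives the robot as it stands.
- The arm moves only by the shell command python3 -m crank 'ROWS' [FORCE]. ROWS is JSON, a list of rows, each an object with "travel": the shift along the tool's x, y, z scaled (see below), a list of three; "rotation": the turn, a rotation vector about the tool's x, y, z scaled (see below), a list of three; "fingers": the opening, from -1 (shut) to 1 (fully open). A call has exactly 8 rows; each row shifts and turns the commanded pose from where the row before left it, along the tool's axes as they then stand; what a row does not reach is not made up. The controller multiplies each number of a shift by 40 cm and each number of a turn by 2 pi rad. A row lasts 1/10 s, in which the tool goes at most 50 mm and 8.59 degrees, less where a joint would pass 70% of its speed; a pose out of reach is approached as far as the arm can. A call with a number of a shift or a turn outside -1 to 1 is refused whole. A call with a gripper value outside its range is refused whole. The fingers move at their own pace and stop on an object; FORCE is the grip in N (left out, the last holds). Time passes only in rows, so rows that do not move let the fingers close, or fill a call up. It gives the time, the measured TCP pose, the force, the opening and the grip force at its end, in the units of the state.
- bot.observe(): the state, without advancing time (a new reading comes with each control period).
- bot.grab_frame(name): name is "scene" or "top" or "wrist"; returns (picture, depth): 420x560x3 uint8, red, green, blue; 420x560 float32, m along the optical axis (not along the pixel's ray), 0 where there is no reading.
- bot.get_calibration(name): a dict with "fx", "fy", "cx", "cy" (pixels), "rvec" (rotation vector, rad) and "tvec" (3), from world to camera coordinates, as OpenCV has them; the wrist camera has in their place "tool_from_camera" (4x4, takes a point from camera to tool coordinates, whose origin is the TCP and whose axes are the flange's). Camera axes: x right, y down, z forward; pixel columns grow to the right and rows downward; lengths in m; the calibration is good to about 2 mm. A picture is of the moment at which its call begins: read the wrist's pose just before it. get_calibration takes no time and is no camera call.
- bot.close_job(): hands the job in; it is judged then, once.
The state is a dict: "t": time; "joint_positions": joint angles; "joint_velocities": joint speeds; "joint_torque": joint torques, N m; "position": TCP position; "ee_rot": TCP orientation; "wrist_force": force on the tool from outside, world axes, zero at the start; "moment": the same for the moment, N m; "opening": opening from 0.0 (shut) to 1.0 (fully open); "grip_force": force on a finger pad.
Only numpy, scipy, OpenCV 4.12 (cv2) and the standard library are available. Lean on these libraries where they do the work, as an engineer would, in place of code of your own. Each camera call takes 0.05 s, during which the arm holds its last target. There are 200 camera calls.

## Task

Set up the hat-form heater: with a fingertip, push the black heat dial round by one side of its grey grip bar, without pinching the bar, until the dial's white index line points at the red mark on the setting ring around it. Then press the green start button fully in and let it come back out. Do not press start before the dial is set, leave the red mark and the red stop button alone, and do not disturb the tin on the heater or the hat block, brush and bottle around it.

Things in the scene. Friction and masses are not known exactly. Their poses are not given: they have to be found in the camera images.
- heat_dial (a joint): Angle of the heat dial, rad: 0 at the low end of the scale, 4.71 at the high end (stops), growing clockwise seen from above. It starts below the red mark: turn it clockwise, 0.7 to 4.2 rad. Stiff (0.08 N m, about 3 N at the end of the grip bar); stays where it is left. When it equals rider the index points at the red mark.
- rider (a joint): Angle of the setting ring that carries the red mark, rad, with the same zero and sense as the dial. A stiff ring, already set; it must stay where it is.
- dial_axis (a point): On the dial's upright axis at the top of its grip bar, 36 mm above the heater's deck; x along the bar to its index end, z up; turns with the dial. The straight grey grip bar is 66 mm long (33 mm either way), 16 mm wide with upright flat sides, and stands from 12 to 34 mm above the deck; a 6 mm wide rib along its middle is 2 mm higher. White line on the index half.
- dial_index (a point): Outer end of the white index line, on the rim of the round black skirt under the grip bar. The skirt is 90 mm across, its top 12 mm above the deck, so this point is 45 mm from the dial's axis; x axis points outward; turns with the dial.
- red_mark (a point): Red mark, 52 mm from the dial's axis, 5 mm above the deck, x axis pointing outward: a red line 3.5 mm wide on the edge of the aluminium scale plate, running out into a red tab 10 mm wide on the black setting ring (132 mm across). The tab's top is 6 mm above the deck, lower than the dial's skirt.
- start (a joint): Travel of the green start button, m: 0 out, 0.006 fully in, pressed straight down; spring return, 1.5 N to begin to move, 5 N fully in.
- start_top (a point): Centre of the top of the green start button, 30 mm across, in a steel collar 46 mm across and 12 mm high; the button's top stands 22 mm above the deck when out.
- stop (a joint): Travel of the red stop button, m: 0 out, 0.006 fully in. Not to be pressed.
- stop_top (a point): Centre of the top of the red stop button, same size as the start button, 80 mm to its left (seen from the robot); 22 mm above the deck.
- heater: Hat-form heater, a fixed metal box 300 (x) by 520 (y) by 90 mm high; its top is the deck. Origin: centre of its underside; x away from the robot, y left, z up. Dial axis at (35, -130) mm, start button (-100, -170), stop (-100, -90), pilot lamp 10 mm high (-100, -215). On the left half, at (0, 130), an aluminium crown form 206 by 171 mm, 140 mm above the deck, on an oval plate 270 by 238 mm.
- tin_mid (a point): Centre of a loose brass tin, 57 mm across, 27 mm high, standing on the heater's deck at the far right corner. Bystander.
- hat_block_mid (a point): Centre of a loose wooden hat block, an oval dome 176 by 150 mm, 115 mm high, on the bench to the right of the heater. Bystander.
- brush_mid (a point): Centre of a loose hat brush with a dark wooden back, 170 by 45 by 34 mm, lying bristles down on the bench in front of the heater's left half. Bystander.
- sprayer_mid (a point): Centre of a loose blue bottle, 66 mm across, 170 mm high, standing on the bench to the left of the heater. Bystander.

How it is judged:
On the way, in this order (a step that is already met when the one before it is completed fails the run):
1. the dial's index line stands at the red mark (angle between the x axis of dial_index and the x axis of red_mark, either way round below 0.08 rad and horizontal distance between dial_index and red_mark below 0.015 m), for 0.2 s.
2. the start button is pressed in (value of joint start above 0.0045 m), for 0.05 s.
At the end, for the whole second after the job is handed in: The dial's index line is within 0.08 rad (4.6 degrees) of the red mark, both buttons are out again, the red mark is within 3 mm and each bystander within 15 mm of where it was (all of step 1 and value of joint each of start, stop below 0.002 m and distance of red_mark from where it was at the start of the episode below 0.003 m and distance of each of hat_block_mid, brush_mid, sprayer_mid, tin_mid from where it was at the start of the episode below 0.015 m); the robot touches nothing.
It fails at once if the start button is pressed (more than 3 mm) while the dial is not at the red mark (value of joint start above 0.003 m and not (angle between the x axis of dial_index and the x axis of red_mark, either way round below 0.08 rad and horizontal distance between dial_index and red_mark below 0.015 m)).
It fails at once if the stop button is pressed (more than 3 mm) (value of joint stop above 0.003 m).
It fails at once if the grip bar is pinched: the fingers press on both of its sides at once (more than 2 N each) (contact force between the fingers and heat_dial_c2 above 2 N and contact force between the fingers and heat_dial_c3 above 2 N).
It fails at once if the red mark is moved (more than 3 mm) (distance of red_mark from where it was at the start of the episode above 0.003 m).
It fails at once if the tin, the hat block, the brush or the bottle is disturbed (moved more than 15 mm) (distance of any of hat_block_mid, brush_mid, sprayer_mid, tin_mid from where it was at the start of the episode above 0.015 m).
It also fails if it takes over 58 s, if anything falls off the work surface, if the arm or the gripper's body presses on something with over 40 N, if the wrist force passes 120 N, or if a joint passes its speed limit or range.

## Working session

There is one attempt and no reset: what is moved stays moved. The work goes in short steps, Python scripts to look and compute and a shell command to move; the robot and the scene stay as the last step left them, time stands still between calls to the robot, and variables do not carry over. Pictures are saved under pics/ and viewed, at most 10 in all, crops included, and the job is handed in when it is done.

```bash
ls; mkdir -p pics; python3 - <<'E'
from plant import bot
import cv2,numpy as np
print(bot.observe())
for n in("top","scene"):
    p,d=bot.grab_frame(n); cv2.imwrite(f"pics/{n}0.png",p[:,:,::-1]); np.savez(f"pics/{n}0.npz",p=p,d=d)
    print(n,bot.get_calibration(n))
print(bot.get_calibration("wrist"))
E
```

```text
pics
{'t': 0.0, 'joint_positions': array([1.06520158e+00, 4.87420877e-02, 9.75802310e-02, 1.62199205e+00,
       1.62648348e-05, 1.44303009e+00]), 'joint_velocities': array([-4.42626071e-04, -1.94770539e-06,  4.51237036e-04, -1.40318942e-04,
       -3.80670171e-04,  3.40816255e-04]), 'joint_torque': array([ 5.08449248e-04, -3.38778663e+01,  3.20016325e+01,  2.02347944e-02,
       -1.78098471e-04, -3.05162168e-06]), 'position': array([0.19336555, 0.48743438, 0.23011284]), 'ee_rot': array([-3.13925636e+00, -3.16532536e-04,  2.76376375e+00]), 'wrist_force': array([ 0.90399328, -1.24366094,  0.05782411]), 'moment': array([-0.01020646,  0.0212783 ,  0.00391916]), 'grip_force': 0.0, 'opening': 1.0002987591700958}
top {'fx': 533.4204396647974, 'fy': 533.4204396647974, 'cx': 282.5846619640158, 'cy': 213.71905337102086, 'rvec': array([ 2.13364208, -2.13278502,  0.18638473]), 'tvec': array([0.11600208, 0.59364132, 1.49278993])}
scene {'fx': 469.60624021542196, 'fy': 469.60624021542196, 'cx': 284.6695681647353, 'cy': 213.29572865642908, 'rvec': array([ 1.09286434,  2.53547144, -0.82178915]), 'tvec': array([ 0.3120996 , -0.34593856,  1.59535742])}
{'fx': 307.0792751802634, 'fy': 307.0792751802634, 'cx': 281.3901410465515, 'cy': 211.54868732172966, 'tool_from_camera': array([[-1.17764541e-03, -9.44428938e-01, -3.28713543e-01,
         8.42593021e-02],
       [ 9.99999290e-01, -1.17137081e-03, -2.17113296e-04,
         1.35587003e-03],
       [-1.79997370e-04, -3.28713566e-01,  9.44429648e-01,
        -1.42830216e-01],
       [ 0.00000000e+00,  0.00000000e+00,  0.00000000e+00,
         1.00000000e+00]])}
```

View pics/top0.png

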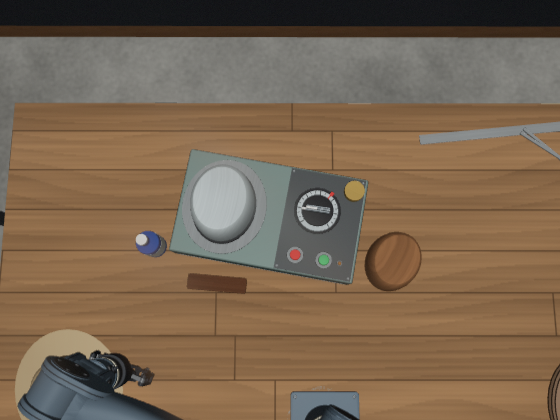

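View pics/scene0.png

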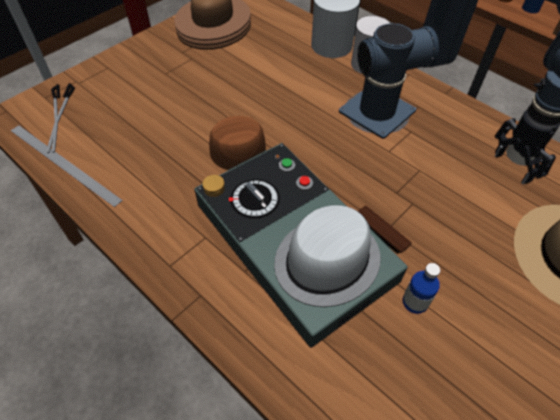

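The top view shows the dial at about (318,210), the red mark at (332,195), stop at (295,255), start at (323,260) and the tin at (354,190). In the scene view the dial is at about (255,198). Next I'll measure from both views and enlarge the dial.

```bash
cat > h.py <<'E'
import numpy as np,cv2
from plant import bot
from scipy.spatial.transform import Rotation as R
def cam(n,st=None):
    c=bot.get_calibration(n); K=np.array([[c['fx'],0,c['cx']],[0,c['fy'],c['cy']],[0,0,1]])
    if n=="wrist":
        T=np.eye(4);T[:3,:3]=R.from_euler('xyz',st['ee_rot']).as_matrix();T[:3,3]=st['position']
        T=T@c['tool_from_camera']; return K,T[:3,:3],T[:3,3]
    r=cv2.Rodrigues(c['rvec'])[0]; return K,r.T,-r.T@c['tvec']
def ray(C,uv):
    K,r,o=C; d=r@np.linalg.inv(K)@[uv[0],uv[1],1]; return o,d/np.linalg.norm(d)
def onz(C,uv,z):
    o,d=ray(C,uv); return o+d*(z-o[2])/d[2]
def tri(C1,u1,C2,u2):
    o1,d1=ray(C1,u1);o2,d2=ray(C2,u2)
    s=np.linalg.lstsq(np.c_[d1,-d2],o2-o1,rcond=None)[0]
    a=o1+s[0]*d1;b=o2+s[1]*d2; return (a+b)/2,np.linalg.norm(a-b)
def proj(C,X):
    K,r,o=C; p=K@(r.T@(np.array(X)-o)); return p[:2]/p[2]
def blobs(p,col,amin=4):
    h=cv2.cvtColor(p,cv2.COLOR_RGB2HSV);H,S,V=[h[...,i].astype(int) for i in range(3)]
    m={'red':((H<5)|(H>174))&(S>170)&(V>120),'green':(H>50)&(H<80)&(S>100)&(V>80)}[col]
    n,l,s,c=cv2.connectedComponentsWithStats(m.astype(np.uint8))
    return sorted([(int(s[i,4]),c[i].round(2)) for i in range(1,n) if s[i,4]>=amin],key=lambda a:-a[0])
E
python3 - <<'E'
from h import *
P={}
for n in("top","scene"):
    P[n]=np.load(f"pics/{n}0.npz"); 
    for c in('red','green'): print(n,c,blobs(P[n]['p'],c)[:5])
a=P['top']['p'][150:290,270:380];b=P['scene']['p'][140:230,190:330]
A=cv2.resize(a,None,fx=4,fy=4,interpolation=3)
B=cv2.resize(b,None,fx=2.5,fy=2.5,interpolation=3)
o=np.zeros((560,800,3),np.uint8);o[:560,:440]=A;o[:225,445:795]=B
cv2.imwrite("pics/z1.png",o[:,:,::-1])
d=P['top']['d'];C=cam('top')
for uv in[(285,200),(300,240),(318,210),(340,240)]:
    K,r,oo=C;z=d[uv[1],uv[0]];print(uv,oo+r@(np.linalg.inv(K)@[uv[0],uv[1],1])*z)
E
```

```text
top red [(10, array([331.6, 193.6])), (4, array([295.5 , 258.75]))]
top green [(79, array([323.46, 259.54]))]
scene red [(67, array([304.19, 180.06])), (15, array([230.4, 198.6]))]
scene green [(75, array([286.44, 161.92]))]
(285, 200) [0.62506608 0.10956618 0.09591098]
(300, 240) [0.51162858 0.06784681 0.09530705]
(318, 210) [0.59176334 0.01862572 0.12201164]
(340, 240) [ 0.51205868 -0.04395444  0.09226876]
```

View pics/z1.png

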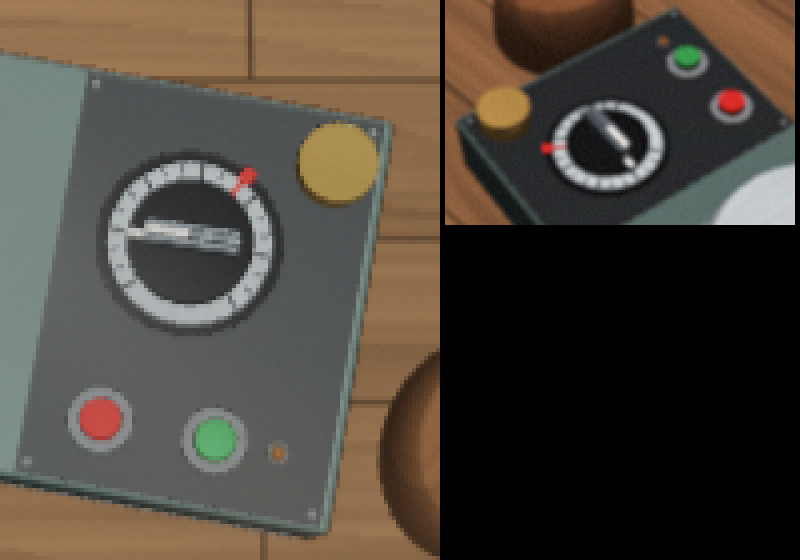

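The index points left (+y) and the mark is at the upper right, so the turn is about 130-140° clockwise. I'll triangulate while moving towards a close wrist view.

```bash
python3 - <<'E'
from h import *
T,S=cam('top'),cam('scene')
stop_t=(295.2,254.6)
for n,a,b in[('mark',(331.6,193.6),(230.4,198.6)),('stop',stop_t,(304.2,180.1)),('start',(323.5,259.5),(286.4,161.9))]: print(n,*[np.round(v,4) for v in tri(T,a,S,b)])
print('dial', onz(T,(317.5,210),.102))
E
python3 -m crank '[{"travel":[-0.088,-0.076,-0.025],"rotation":[0,0,0],"fingers":-1},{"travel":[-0.088,-0.076,-0.025],"rotation":[0,0,0],"fingers":-1},{"travel":[-0.088,-0.076,-0.025],"rotation":[0,0,0],"fingers":-1},{"travel":[-0.088,-0.076,-0.025],"rotation":[0,0,0],"fingers":-1},{"travel":[-0.088,-0.076,-0.025],"rotation":[0,0,0],"fingers":-1},{"travel":[-0.088,-0.076,-0.025],"rotation":[0,0,0],"fingers":-1},{"travel":[-0.088,-0.076,-0.025],"rotation":[0,0,0],"fingers":-1},{"travel":[-0.088,-0.076,-0.025],"rotation":[0,0,0],"fingers":-1}]'
```

```text
mark [ 0.6443 -0.0228  0.0943] 0.0011
stop [0.4696 0.0819 0.107 ] 0.0005
start [0.4562 0.0041 0.1099] 0.0004
dial [0.59537062 0.01861709 0.102     ]
t: 0.9
position: [0.366, 0.1563, 0.3114]
ee_rot: [3.142, -0.0, 2.764]
wrist_force: [0.8, 0.4, -0.6]
opening: 0.001
grip_force: 0.0
```

```bash
python3 -m crank '[{"travel":[-0.102,-0.0205,0.045],"rotation":[0,0,0],"fingers":-1},{"travel":[-0.102,-0.0205,0.045],"rotation":[0,0,0],"fingers":-1},{"travel":[-0.102,-0.0205,0.045],"rotation":[0,0,0],"fingers":-1},{"travel":[-0.102,-0.0205,0.045],"rotation":[0,0,0],"fingers":-1},{"travel":[-0.102,-0.0205,0.045],"rotation":[0,0,0],"fingers":-1},{"travel":[-0.102,-0.0205,0.045],"rotation":[0,0,0],"fingers":-1},{"travel":[0,0,0],"rotation":[0,0,-0.023],"fingers":-1},{"travel":[0,0,0],"rotation":[0,0,-0.023],"fingers":-1}]'
python3 - <<'E'
from h import *
st=bot.observe();p,d=bot.grab_frame("wrist");print(st['position'],st['ee_rot'])
np.savez("pics/w1.npz",p=p,d=d,pos=st['position'],rot=st['ee_rot']);cv2.imwrite("pics/w1.png",p[:,:,::-1])
E
```

```text
t: 1.7
position: [0.5747, 0.021, 0.1999]
ee_rot: [3.142, -0.006, 3.057]
wrist_force: [-0.0, -0.7, 1.6]
opening: 0.003
grip_force: 0.0
[0.57471718 0.02096366 0.19987556] [ 3.14154572 -0.00596459  3.05679147]
```

View pics/w1.png

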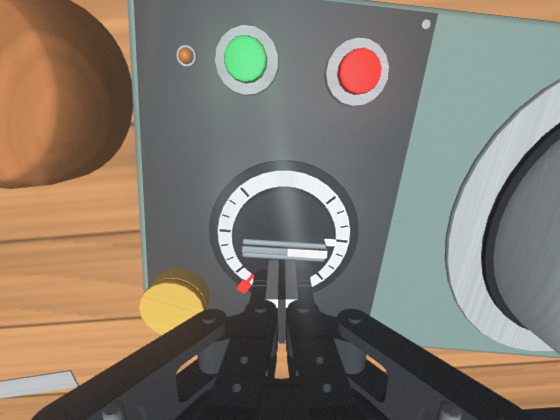

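The wrist view shows the index tick at (333,243), the red mark at (246,284), start at (246,59), stop at (360,71), and the shut fingers at about (283,275) beside the bar. Next: measure the axis, index and mark angles.

```bash
cat >> h.py <<'E'
DECK=0.09
def dial(p,st,axis=None):
    """axis from ring edge, mark and index angle from a wrist picture"""
    C=cam('wrist',st)
    v,u=np.mgrid[0:420,0:560]; K,r,o=C
    D=np.stack([(u-K[0,2])/K[0,0],(v-K[1,2])/K[1,1],np.ones_like(u,float)],-1)@r.T
    def at(z): return o+D*((z-o[2])/D[...,2])[...,None]
    h=cv2.cvtColor(p,cv2.COLOR_RGB2HSV).astype(int)
    white=(h[...,1]<40)&(h[...,2]>165)
    red=((h[...,0]<6)|(h[...,0]>173))&(h[...,1]>150)&(h[...,2]>110)
    return C,at,white,red
E
python3 - <<'E'
from h import *
from scipy.optimize import least_squares
f=np.load("pics/w1.npz");p=f['p'];st=dict(position=f['pos'],ee_rot=f['rot'])
C,at,W,Rd=dial(p,st);T=cam('top');S=cam('scene')
g=blobs(p,'green')[0][1];rr=[b[1] for b in blobs(p,'red')][:2];print(g,blobs(p,'red')[:3])
for n,w,t,s in[('start',g,(323.5,259.5),(286.4,161.9)),('stop',rr[0],(295.2,254.6),(304.2,180.1)),('mark',rr[1],(331.6,193.6),(230.4,198.6))]:
    print(n,[x.round(4) for x in map(np.array,(*tri(C,w,T,t),*tri(C,w,S,s)))],onz(C,w,.112 if n!='mark' else .096).round(4))
g3,s3=onz(C,g,.112),onz(C,rr[0],.112);y=(s3-g3)[:2];print('sep',np.linalg.norm(y));y/=np.linalg.norm(y);x=np.array([y[1],-y[0]])
ax=(g3+s3)[:2]/2+x*.135+y*0; print('axis from buttons',ax, 'yaw',np.degrees(np.arctan2(x[1],x[0])))
# ring circle from outer edge pixels
P=at(.095)[...,:2]; rad=np.linalg.norm(P-ax,axis=-1); ang=np.arctan2(*(P-ax)[...,::-1].transpose(2,0,1))
m=W&(rad<.064)&(rad>.047)
pts=[]
for a in np.arange(-180,180,4):
    k=m&(abs(np.degrees(ang)-a)<2)
    if k.sum()>5: pts.append(P[k][np.argsort(rad[k])[-2:]].mean(0))
pts=np.array(pts); q=least_squares(lambda q:np.hypot(*(pts-q[:2]).T)-q[2],[*ax,.055],loss='soft_l1',f_scale=.0007).x
print('ring fit',q,len(pts))
for A in(ax,q[:2]):
    P=at(.096)[...,:2]-A; k=Rd&(np.hypot(*P.transpose(2,0,1))<.075); c=P[k].mean(0)
    P2=at(.102)[...,:2]-A; r2=np.hypot(*P2.transpose(2,0,1)); a2=np.degrees(np.arctan2(P2[...,1],P2[...,0]))
    k2=W&(r2<.0445)&(r2>.036)&(abs(a2-88)<25); c2=P2[k2].mean(0)
    print('mark',np.degrees(np.arctan2(c[1],c[0])),np.hypot(*c),'idx',np.degrees(np.arctan2(c2[1],c2[0])),np.hypot(*c2),k.sum(),k2.sum())
# bar top depth heights
d=f['d'];K,r,o=C
for u,v in[(262,245),(310,254),(300,243),(333,243),(200,120)]:
    print((u,v),(o+r@(np.linalg.inv(K)@[u,v,1])*d[v,u]).round(4))
E
```

```text
[244.84  58.37] [(921, array([363.6 ,  69.56])), (132, array([244.31, 284.8 ])), (4, array([354.,  64.]))]
start [array([0.457 , 0.0045, 0.0979]), np.float64(0.0024), array([0.4596, 0.0072, 0.1149]), np.float64(0.0005)] [0.459  0.0071 0.112 ]
stop [array([0.471 , 0.0837, 0.1206]), np.float64(0.0061), array([0.4737, 0.0864, 0.1144]), np.float64(0.0016)] [0.4729 0.0875 0.112 ]
mark [array([ 0.6439, -0.0202,  0.0966]), np.float64(0.0039), array([ 0.6453, -0.02  ,  0.0965]), np.float64(0.0035)] [ 0.6446 -0.0185  0.096 ]
sep 0.08163154658688813
axis from buttons [0.5989458 0.024299 ] yaw -9.804041622925586
ring fit [0.59854274 0.02175855 0.05759655] 76
mark -43.03518928168018 0.06253913234851648 idx 85.04378573813901 0.040752895049490374 144 168
mark -41.036770443848546 0.06113720850423106 idx 77.6359230927187 0.04000139233223332 144 86
(262, 245) [0.5935 0.0051 0.1228]
(310, 254) [0.6024 0.0421 0.1271]
(300, 243) [0.5935 0.035  0.1245]
(333, 243) [0.6061 0.0638 0.1026]
(200, 120) [ 0.4964 -0.0354  0.0918]
```

```bash
python3 -m crank '[{"travel":[0.0095,0.061,0],"rotation":[0,0,0],"fingers":-1},{"travel":[0,0,0],"rotation":[0,0,0],"fingers":-1},{"travel":[0,0,0.0445],"rotation":[0,0,0],"fingers":-1},{"travel":[0,0,0.0445],"rotation":[0,0,0],"fingers":-1},{"travel":[0,0,0.0445],"rotation":[0,0,0],"fingers":-1},{"travel":[0,0,0.0445],"rotation":[0,0,0],"fingers":-1},{"travel":[0,0,0.0445],"rotation":[0,0,0],"fingers":-1},{"travel":[0,0,0],"rotation":[0,0,0],"fingers":-1}]' 30
python3 - <<'E'
from h import *
st=bot.observe();p,d=bot.grab_frame("wrist");print(st['position'],st['ee_rot'],st['wrist_force'])
np.savez("pics/w2.npz",p=p,d=d,pos=st['position'],rot=st['ee_rot']);cv2.imwrite("pics/w2.png",p[:,:,::-1])
E
```

```text
t: 2.55
position: [0.5709, 0.0465, 0.111]
ee_rot: [-3.141, -0.006, 3.051]
wrist_force: [-0.4, 0.0, -0.5]
opening: -0.003
grip_force: 0.0
[0.57092116 0.0465085  0.11098618] [-3.14083205 -0.00627134  3.05145472] [-0.36093004  0.01282233 -0.50692958]
```

View pics/w2.png

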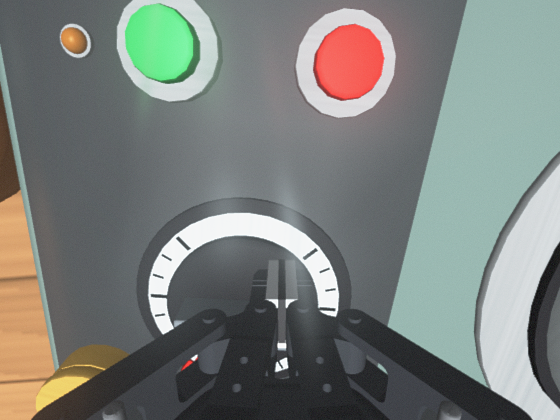

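The fingertips (282,265) are over the skirt, just short of the bar. I'll approach along tool -x to find contact.

```bash
python3 -m crank '[{"travel":[-0.005,0,0],"rotation":[0,0,0],"fingers":-1},{"travel":[-0.005,0,0],"rotation":[0,0,0],"fingers":-1},{"travel":[-0.005,0,0],"rotation":[0,0,0],"fingers":-1},{"travel":[-0.005,0,0],"rotation":[0,0,0],"fingers":-1},{"travel":[-0.005,0,0],"rotation":[0,0,0],"fingers":-1},{"travel":[0,0,0],"rotation":[0,0,0],"fingers":-1},{"travel":[0,0,0],"rotation":[0,0,0],"fingers":-1},{"travel":[0,0,0],"rotation":[0,0,0],"fingers":-1}]'
```

```text
t: 3.4
position: [0.5828, 0.0459, 0.1144]
ee_rot: [3.142, -0.001, 3.053]
wrist_force: [-4.6, -0.4, 2.6]
opening: -0.002
grip_force: 2.2
```

```bash
python3 -m crank '[{"travel":[-0.0052,0.0037,0.005],"rotation":[0,0,0.0139],"fingers":-1},{"travel":[-0.0052,0.0037,0],"rotation":[0,0,0.0139],"fingers":-1},{"travel":[-0.0052,0.0037,0],"rotation":[0,0,0.0139],"fingers":-1},{"travel":[-0.0052,0.0037,0],"rotation":[0,0,0.0139],"fingers":-1},{"travel":[-0.0052,0.0037,0],"rotation":[0,0,0.0139],"fingers":-1},{"travel":[-0.0052,0.0037,0],"rotation":[0,0,0.0139],"fingers":-1},{"travel":[-0.0052,0.0037,0],"rotation":[0,0,0.0139],"fingers":-1},{"travel":[0,0,0],"rotation":[0,0,0],"fingers":-1}]'
python3 - <<'E'
from h import *
st=bot.observe();A=np.array([.5975,.021]);y=st['ee_rot'][2];d=st['position'][:2]-A
print('yaw',np.degrees(y),'r tool',d@[np.cos(y),np.sin(y)],d@[np.sin(y),-np.cos(y)],st['position'],st['wrist_force'])
E
```

```text
t: 4.2
position: [0.6, 0.0508, 0.1118]
ee_rot: [-3.141, -0.001, 2.442]
wrist_force: [-4.1, 1.1, 1.2]
opening: -0.0
grip_force: 1.7
yaw 139.9048365864822 r tool 0.017260312865741676 0.024379924035173202 [0.59999839 0.05076671 0.11181307] [-4.11143012  1.13783189  1.1966691 ]
```

```bash
python3 -m crank '[{"travel":[-0.0053,0.0037,0],"rotation":[0,0,0.0139],"fingers":-1},{"travel":[-0.0053,0.0037,0],"rotation":[0,0,0.0139],"fingers":-1},{"travel":[-0.0053,0.0037,0],"rotation":[0,0,0.0139],"fingers":-1},{"travel":[-0.0053,0.0037,0],"rotation":[0,0,0.0139],"fingers":-1},{"travel":[-0.0053,0.0037,0],"rotation":[0,0,0.0139],"fingers":-1},{"travel":[-0.0053,0.0037,0],"rotation":[0,0,0.0139],"fingers":-1},{"travel":[-0.0053,0.0037,0],"rotation":[0,0,0.0139],"fingers":-1},{"travel":[-0.0053,0.0037,0],"rotation":[0,0,0.0139],"fingers":-1}]'
python3 - <<'E'
from h import *
st=bot.observe();A=np.array([.5975,.021]);y=st['ee_rot'][2];d=st['position'][:2]-A
print('yaw',np.degrees(y),'r tool',d@[np.cos(y),np.sin(y)],d@[np.sin(y),-np.cos(y)],st['position'],st['wrist_force'])
E
```

```text
t: 5.0
position: [0.6189, 0.0436, 0.1118]
ee_rot: [-3.142, -0.002, 1.742]
wrist_force: [-2.8, 2.5, 0.6]
opening: 0.004
grip_force: 1.5
yaw 99.80998642596586 r tool 0.018652765783430825 0.024988290380027936 [0.61894484 0.04363757 0.11175949] [-2.75576082  2.47502733  0.62010624]
```

```bash
python3 -m crank '[{"travel":[-0.0055,0.0038,0],"rotation":[0,0,0.0139],"fingers":-1},{"travel":[-0.0055,0.0038,0],"rotation":[0,0,0.0139],"fingers":-1},{"travel":[-0.0055,0.0038,0],"rotation":[0,0,0.0139],"fingers":-1},{"travel":[-0.0055,0.0038,0],"rotation":[0,0,0.0139],"fingers":-1},{"travel":[-0.0055,0.0038,0],"rotation":[0,0,0.0139],"fingers":-1},{"travel":[-0.0055,0.0038,0],"rotation":[0,0,0.0139],"fingers":-1},{"travel":[0,0,0],"rotation":[0,0,0],"fingers":-1},{"travel":[0,0,0],"rotation":[0,0,0],"fingers":-1}]'
python3 - <<'E'
from h import *
st=bot.observe();A=np.array([.5975,.021]);y=st['ee_rot'][2];d=st['position'][:2]-A
print('yaw',np.degrees(y),'r tool',d@[np.cos(y),np.sin(y)],d@[np.sin(y),-np.cos(y)],st['position'],st['wrist_force'])
o=np.zeros((420,800,3),np.uint8)
t,_=bot.grab_frame("top");s,_=bot.grab_frame("scene");w,_=bot.grab_frame("wrist")
o[:,:560]=w;o[:200,560:]=cv2.resize(t[170:250,270:366],(240,200));o[205:405,560:]=cv2.resize(s[160:240,205:301],(240,200))
cv2.imwrite("pics/m1.png",o[:,:,::-1])
E
```

```text
t: 5.8
position: [0.6283, 0.0298, 0.1118]
ee_rot: [3.141, -0.002, 1.222]
wrist_force: [2.0, 3.0, -2.4]
opening: 0.003
grip_force: 1.6
yaw 70.01251932026321 r tool 0.018748034870609578 0.025913617498473315 [0.62826113 0.02976113 0.11181294] [ 2.02236169  2.97596726 -2.38151773]
```

View pics/m1.png

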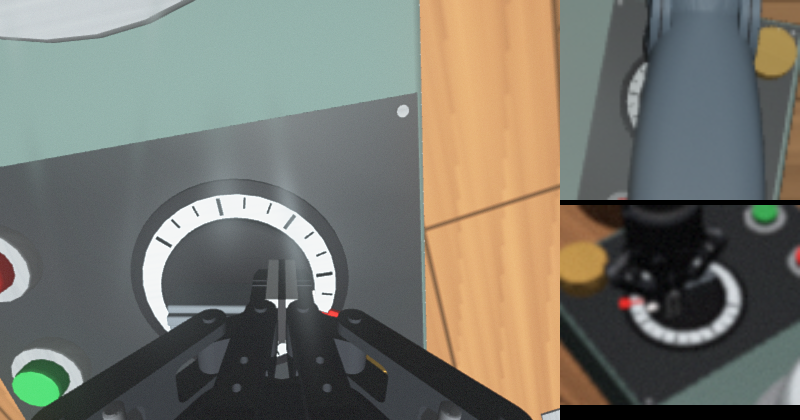

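About 20° remain. I'll advance 15°, back off, rise and measure.

```bash
python3 -m crank '[{"travel":[-0.0056,0.0038,0],"rotation":[0,0,0.0139],"fingers":-1},{"travel":[-0.0056,0.0038,0],"rotation":[0,0,0.0139],"fingers":-1},{"travel":[-0.0056,0.0038,0],"rotation":[0,0,0.0139],"fingers":-1},{"travel":[0,0,0],"rotation":[0,0,0],"fingers":-1},{"travel":[0.03,0,0],"rotation":[0,0,0],"fingers":-1},{"travel":[0,0,-0.08],"rotation":[0,0,0],"fingers":-1},{"travel":[0,0,-0.08],"rotation":[0,0,0],"fingers":-1},{"travel":[0,0,-0.08],"rotation":[0,0,0],"fingers":-1}]'
python3 - <<'E'
from h import *
st=bot.observe();p,d=bot.grab_frame("wrist");print(st['position'],st['ee_rot'])
np.savez("pics/w3.npz",p=p,d=d,pos=st['position'],rot=st['ee_rot'])
s,_=bot.grab_frame("scene");np.save("pics/s3.npy",s)
o=np.zeros((420,800,3),np.uint8);o[:,:560]=p;o[205:405,560:]=cv2.resize(s[160:240,205:301],(240,200))
cv2.imwrite("pics/w3.png",o[:,:,::-1])
E
```

```text
t: 6.75
position: [0.6357, 0.0308, 0.2096]
ee_rot: [3.141, 0.002, 0.959]
wrist_force: [0.8, -0.7, 0.3]
opening: -0.002
grip_force: 0.0
[0.63571033 0.03075869 0.2096291 ] [3.14056629e+00 1.78841829e-03 9.58819418e-01]
```

View pics/w3.png

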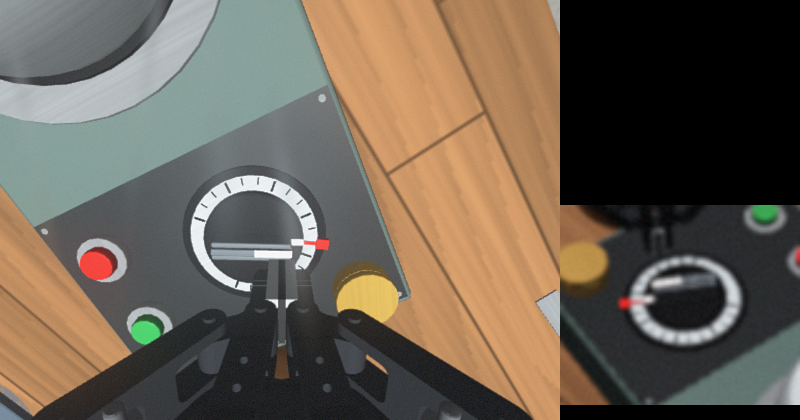

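The white tick (297,243) sits almost on the red mark (317,244). I'll measure the residual angle.

```bash
python3 - <<'E'
from h import *
from scipy.optimize import least_squares
f=np.load("pics/w3.npz");p=f['p'];st=dict(position=f['pos'],ee_rot=f['rot'])
C,at,W,Rd=dial(p,st)
g=blobs(p,'green')[0][1];rr=blobs(p,'red')[0][1]
g3,s3=onz(C,g,.112),onz(C,rr,.112);y=(s3-g3)[:2];print(g3,s3,'sep',np.linalg.norm(y));y/=np.linalg.norm(y);x=np.array([y[1],-y[0]])
ax=(g3+s3)[:2]/2+x*.135;print(ax)
P=at(.095)[...,:2];rad=np.hypot(*(P-ax).transpose(2,0,1));ang=np.degrees(np.arctan2(P[...,1]-ax[1],P[...,0]-ax[0]))
m=W&(rad<.066)&(rad>.047)
pts=[]
for a in np.arange(-180,180,4):
    k=m&(abs(ang-a)<2)
    if k.sum()>5: pts.append(P[k][np.argsort(rad[k])[-2:]].mean(0))
pts=np.array(pts);q=least_squares(lambda q:np.hypot(*(pts-q[:2]).T)-q[2],[*ax,.055],loss='soft_l1',f_scale=.0007).x
print('ring',q)
for A in(ax,q[:2]):
    P=at(.0955)[...,:2]-A;k=Rd&(np.hypot(*P.transpose(2,0,1))<.08);c=P[k].mean(0);am=np.degrees(np.arctan2(c[1],c[0]))
    P2=at(.102)[...,:2]-A;r2=np.hypot(*P2.transpose(2,0,1));a2=np.degrees(np.arctan2(P2[...,1],P2[...,0]))
    k2=W&(r2<.0435)&(r2>.036)&(abs(a2-am)<15);c2=P2[k2].mean(0)
    e=np.argwhere(k2)
    print('mark',am,np.hypot(*c),'idx',np.degrees(np.arctan2(c2[1],c2[0])),np.hypot(*c2),k2.sum(),'rows',e[:,0].min(),e[:,0].max(),'cols',e[:,1].min(),e[:,1].max())
z=p[225:275,200:340]
cv2.imwrite("pics/z3.png",cv2.resize(z,None,fx=5.5,fy=5.5,interpolation=cv2.INTER_NEAREST)[:,:,::-1])
E
```

```text
[0.46169931 0.00886111 0.112     ] [0.47486544 0.08603709 0.112     ] sep 0.07829099431177253
[0.60135973 0.02474627]
ring [0.59919068 0.02227225 0.05744401]
mark -44.48866717648997 0.06129543464803622 idx -43.039504421025704 0.03952759692285339 62 rows 239 252 cols 291 302
mark -41.41167578449017 0.0611973266227933 idx -38.176033144565515 0.03957590339734238 58 rows 239 253 cols 291 301
```

View pics/z3.png

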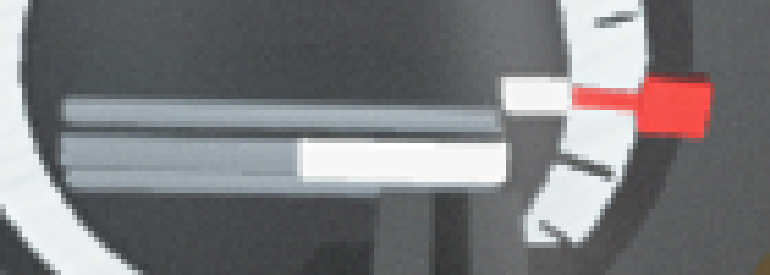

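```bash
python3 - <<'E'
from h import *
f=np.load("pics/w3.npz");st=dict(position=f['pos'],ee_rot=f['rot']);C=cam('wrist',st)
u=lambda a,b:(200+a/5.5-.5,225+b/5.5-.5)
ang=lambda v:np.degrees(np.arctan2(v[1],v[0]))
for a,b,z in[((62,97),(500,110),.124),((62,122),(500,133),.124),((62,132),(300,139),.126),((62,190),(378,195),.124)]: 
    v=onz(C,u(*b),z)-onz(C,u(*a),z);print('bar',ang(v),np.hypot(*v[:2]))
t0,t1=onz(C,u(502,95),.102),onz(C,u(570,97),.102)
m0,m1=onz(C,u(572,95),.095),onz(C,u(675,107),.096)
print('tick',ang(t1-t0),np.hypot(*(t1-t0)[:2]),'markdir',ang(m1-m0),'tickend->tab',ang(m1-t1),np.hypot(*(m1-t1)[:2]))
for A in([.6,.0235],[.5992,.0223],[.6014,.0247]):
    print(A,'tickend',ang(t1[:2]-A),np.hypot(*(t1[:2]-A)),'mark',ang(m0[:2]-A),ang(m1[:2]-A))
E
```

```text
bar -37.03792236136302 0.06501213575898403
bar -36.759587166789 0.06534934509928329
bar -37.036946673084614 0.03523015590917221
bar -36.189070239441634 0.047806615543449754
tick -37.014211455952484 0.011070760594794405 markdir -40.93323553902677 tickend->tab -49.53324746020382 0.01863223790316411
[0.6, 0.0235] tickend -39.55630900359459 0.04491056978234224 mark -43.055457260871485 -42.4774497942416
[0.5992, 0.0223] tickend -37.72059684220505 0.04478615034187487 mark -41.27824445157044 -41.183954574859165
[0.6014, 0.0247] tickend -41.889190051437375 0.04463236587858339 mark -45.342232519124956 -44.13852415641131
```

The index is about 4° short of the mark, right at the tolerance. I'll return to the contact pose and add 4°.

```bash
python3 -m crank '[{"travel":[0,0,0.08],"rotation":[0,0,0],"fingers":-1},{"travel":[0,0,0.08],"rotation":[0,0,0],"fingers":-1},{"travel":[0,0,0.08],"rotation":[0,0,0],"fingers":-1},{"travel":[-0.02,0,0],"rotation":[0,0,0],"fingers":-1},{"travel":[-0.01,0,0],"rotation":[0,0,0],"fingers":-1},{"travel":[-0.0023,0.0016,0],"rotation":[0,0,0.0056],"fingers":-1},{"travel":[-0.0023,0.0016,0],"rotation":[0,0,0.0056],"fingers":-1},{"travel":[0,0,0],"rotation":[0,0,0],"fingers":-1}]'
python3 -m crank '[{"travel":[0,0,0],"rotation":[0,0,0],"fingers":-1},{"travel":[0.015,0,0],"rotation":[0,0,0],"fingers":-1},{"travel":[0.015,0,0],"rotation":[0,0,0],"fingers":-1},{"travel":[0,0,-0.08],"rotation":[0,0,0],"fingers":-1},{"travel":[0,0,-0.08],"rotation":[0,0,0],"fingers":-1},{"travel":[0,0,-0.08],"rotation":[0,0,0],"fingers":-1},{"travel":[0,0,0],"rotation":[0,0,0],"fingers":-1},{"travel":[0,0,0],"rotation":[0,0,0],"fingers":-1}]'
python3 - <<'E'
from h import *
st=bot.observe();p,d=bot.grab_frame("wrist");print(st['position'],st['ee_rot'])
np.savez("pics/w4.npz",p=p,d=d,pos=st['position'],rot=st['ee_rot'])
cv2.imwrite("pics/z4.png",cv2.resize(p[215:275,195:340],None,fx=5.5,fy=5.5,interpolation=cv2.INTER_NEAREST)[:,:,::-1])
E
```

```text
t: 7.65
position: [0.6304, 0.019, 0.1154]
ee_rot: [3.138, -0.004, 0.887]
wrist_force: [1.3, 2.5, -0.0]
opening: 0.001
grip_force: 1.2
t: 8.45
position: [0.6372, 0.0282, 0.2096]
ee_rot: [3.139, -0.001, 0.887]
wrist_force: [0.6, 0.3, 0.1]
opening: -0.0
grip_force: 0.0
[0.63717794 0.02816728 0.20955886] [ 3.13916406e+00 -9.48681257e-04  8.86721308e-01]
```

View pics/z4.png

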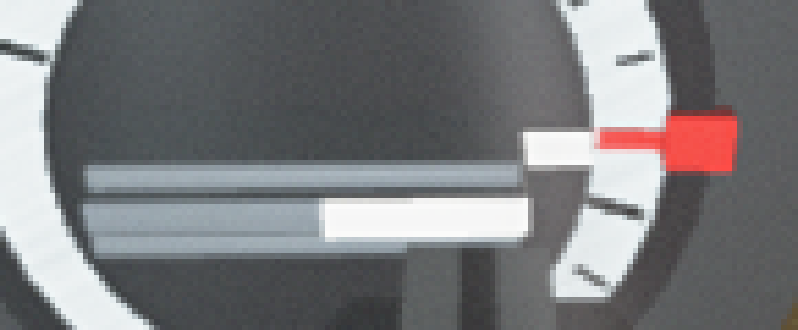

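The tick (560,148) now meets the red line (597,138), and the higher tick has some parallax. I'll work out the angle.

```bash
python3 - <<'E'
from h import *
from scipy.optimize import least_squares
f=np.load("pics/w4.npz");p=f['p'];st=dict(position=f['pos'],ee_rot=f['rot']);C,at,W,Rd=dial(p,st)
u=lambda a,b:(195+a/5.5-.5,215+b/5.5-.5)
ang=lambda v:np.degrees(np.arctan2(v[1],v[0]))
for a,b,z in[((85,166),(520,163),.124),((85,191),(520,187),.124),((82,202),(320,200),.126)]:
    v=onz(C,u(*b),z)-onz(C,u(*a),z);print('bar',ang(v),np.hypot(*v[:2]))
ax=np.array([.5995,.0225])
P=at(.095)[...,:2];rad=np.hypot(*(P-ax).transpose(2,0,1));an=np.degrees(np.arctan2(P[...,1]-ax[1],P[...,0]-ax[0]))
pts=[]
for a in np.arange(-180,180,4):
    k=W&(rad<.064)&(rad>.047)&(abs(an-a)<2)
    if k.sum()>5: pts.append(P[k][np.argsort(rad[k])[-2:]].mean(0))
pts=np.array(pts);q=least_squares(lambda q:np.hypot(*(pts-q[:2]).T)-q[2],[*ax,.055],loss='soft_l1',f_scale=.0007).x;print(q)
t1,tm=onz(C,u(590,149),.102),onz(C,u(558,148),.102);m0,m1=onz(C,u(597,138),.095),onz(C,u(702,144),.096)
for A in(q[:2],q[:2]+[.001,.001]): print('tick',ang(t1[:2]-A),ang(tm[:2]-A),'mark',ang(m0[:2]-A),ang(m1[:2]-A))
print('start',onz(C,blobs(p,'green')[0][1],.112))
E
```

```text
bar -38.9013961036435 0.0646462543418172
bar -38.756409023349406 0.06499195742827052
bar -38.80650945762837 0.03533061668121053
[0.59924872 0.02226709 0.0574507 ]
tick -39.877669653525636 -39.68871948163952 mark -41.36984080439104 -41.38703811885937
tick -41.7089767696298 -41.764758403260835 mark -43.13603607774034 -42.66665235024103
start [0.46193947 0.01326608 0.112     ]
```

About 2° remain, and that is within tolerance. A final 2° nudge centres it.

```bash
python3 -m crank '[{"travel":[0,0,0.08],"rotation":[0,0,0],"fingers":-1},{"travel":[0,0,0.08],"rotation":[0,0,0],"fingers":-1},{"travel":[0,0,0.08],"rotation":[0,0,0],"fingers":-1},{"travel":[-0.02,0,0],"rotation":[0,0,0],"fingers":-1},{"travel":[-0.01,0,0],"rotation":[0,0,0],"fingers":-1},{"travel":[-0.0023,0.0016,0],"rotation":[0,0,0.0056],"fingers":-1},{"travel":[0,0,0],"rotation":[0,0,0],"fingers":-1},{"travel":[0,0,0],"rotation":[0,0,0],"fingers":-1}]'
python3 -m crank '[{"travel":[0,0,0],"rotation":[0,0,0],"fingers":-1},{"travel":[0.015,0,0],"rotation":[0,0,0],"fingers":-1},{"travel":[0.015,0,0],"rotation":[0,0,0],"fingers":-1},{"travel":[0,0,-0.08],"rotation":[0,0,0],"fingers":-1},{"travel":[0,0,-0.08],"rotation":[0,0,0],"fingers":-1},{"travel":[0,0,-0.08],"rotation":[0,0,0],"fingers":-1},{"travel":[0,0,0],"rotation":[0,0,0],"fingers":-1},{"travel":[0,0,0],"rotation":[0,0,0],"fingers":-1}]'
python3 - <<'E'
from h import *
st=bot.observe();p,d=bot.grab_frame("wrist");print(st['position'],st['ee_rot'])
np.savez("pics/w5.npz",p=p,d=d,pos=st['position'],rot=st['ee_rot'])
cv2.imwrite("pics/z5.png",cv2.resize(p[215:275,195:340],None,fx=5.5,fy=5.5,interpolation=cv2.INTER_NEAREST)[:,:,::-1])
E
```

```text
t: 9.3
position: [0.6291, 0.0177, 0.1138]
ee_rot: [3.14, -0.001, 0.852]
wrist_force: [0.9, 1.9, -0.1]
opening: -0.004
grip_force: 0.8
t: 10.1
position: [0.6375, 0.0268, 0.2096]
ee_rot: [3.139, -0.001, 0.851]
wrist_force: [0.5, 0.6, -0.4]
opening: 0.002
grip_force: 0.0
[0.63749101 0.02681411 0.20960662] [ 3.13915212e+00 -1.25393114e-03  8.51431551e-01]
```

View pics/z5.png

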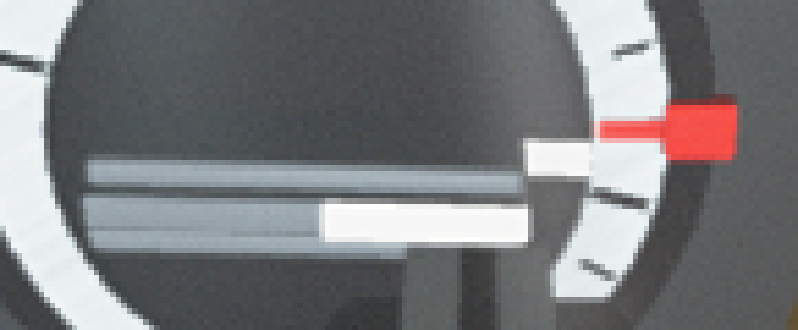

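The tick (558,158) is now visibly past the red line's row (131). I'll recompute.

```bash
python3 - <<'E'
from h import *
f=np.load("pics/w5.npz");p=f['p'];st=dict(position=f['pos'],ee_rot=f['rot']);C,at,W,Rd=dial(p,st)
u=lambda a,b:(195+a/5.5-.5,215+b/5.5-.5)
ang=lambda v:np.degrees(np.arctan2(v[1],v[0]))
for a,b,z in[((88,160),(522,171),.124),((88,186),(522,193),.124),((82,196),(320,204),.126)]:
    v=onz(C,u(*b),z)-onz(C,u(*a),z);print('bar',ang(v))
t1,tm=onz(C,u(590,159),.102),onz(C,u(558,158),.102);m0,m1=onz(C,u(597,131),.095),onz(C,u(702,132),.096)
for A in(np.array([.59925,.02227]),): print('tick',ang(t1[:2]-A),ang(tm[:2]-A),'mark',ang(m0[:2]-A),ang(m1[:2]-A))
print('mark dir',ang(m1-m0))
# parallel check: cross of tick offset without axis: tick band midline vs mark in scene view
for n,X in(('start',(.4575,.0055,.112)),):print(n,proj(C,X),[b for b in blobs(p,'green')][:2],onz(C,blobs(p,'green')[0][1],.112))
E
```

```text
bar -42.95528821905022
bar -42.382107140500615
bar -43.49815702424482
tick -44.082543525248916 -44.18435537569171 mark -41.6803359926913 -41.34995286424358
mark dir -40.476284022336024
start [156.75350188 345.15394855] [(214, array([152.22, 335.86]))] [0.46269131 0.01577902 0.112     ]
```

Estimates put the index about 2° past the mark, within the 4.6° limit. I'll check it from an opposite camera heading on the way to the start button, to cancel calibration bias.

```bash
python3 -m crank '[{"travel":[-0.036,-0.071,0],"rotation":[0,0,0],"fingers":-1},{"travel":[-0.036,-0.071,0],"rotation":[0,0,0],"fingers":-1},{"travel":[-0.036,-0.071,0],"rotation":[0,0,0],"fingers":-1},{"travel":[0,0,0],"rotation":[0,0,-0.0233],"fingers":-1},{"travel":[0,0,0],"rotation":[0,0,-0.0233],"fingers":-1},{"travel":[0,0,0],"rotation":[0,0,-0.0233],"fingers":-1},{"travel":[0,0,0],"rotation":[0,0,-0.0233],"fingers":-1},{"travel":[0,0,0],"rotation":[0,0,-0.0233],"fingers":-1}]'
python3 -m crank '[{"travel":[0,0,0],"rotation":[0,0,-0.0233],"fingers":-1},{"travel":[0,0,0],"rotation":[0,0,-0.0233],"fingers":-1},{"travel":[0,0,0],"rotation":[0,0,-0.0233],"fingers":-1},{"travel":[0,0,0],"rotation":[0,0,-0.0233],"fingers":-1},{"travel":[0,0,0],"rotation":[0,0,-0.0233],"fingers":-1},{"travel":[0,0,0],"rotation":[0,0,-0.0233],"fingers":-1},{"travel":[0,0,0],"rotation":[0,0,-0.0233],"fingers":-1},{"travel":[0,0,0],"rotation":[0,0,0],"fingers":-1}]'
python3 - <<'E'
from h import *
st=bot.observe();p,d=bot.grab_frame("wrist");print(st['position'],st['ee_rot'])
np.savez("pics/w6.npz",p=p,d=d,pos=st['position'],rot=st['ee_rot'])
C=cam('wrist',st);c=proj(C,(.599,.0222,.1)).astype(int);print(c)
y0,x0=min(c[1]-50,320),c[0]-72
cv2.imwrite("pics/z6.png",cv2.resize(p[y0:y0+100,x0:x0+145],None,fx=5.5,fy=5.5,interpolation=cv2.INTER_NEAREST)[:,:,::-1]);print(x0,y0)
g=blobs(p,'green')[0];print(g,onz(C,g[1],.112))
E
```

```text
t: 10.95
position: [0.5427, 0.0505, 0.2059]
ee_rot: [-3.137, 0.0, 1.589]
wrist_force: [0.2, -0.6, 0.3]
opening: -0.001
grip_force: 0.0
t: 11.75
position: [0.5429, 0.0505, 0.2061]
ee_rot: [-3.139, -0.003, 2.608]
wrist_force: [-0.6, 0.3, 0.3]
opening: -0.002
grip_force: 0.0
[0.54286009 0.05049596 0.20605176] [-3.13945047 -0.00348695  2.60778421]
[284 274]
212 224
(1123, array([176.12, 151.69])) [0.45864722 0.0080443  0.112     ]
```

View pics/z6.png

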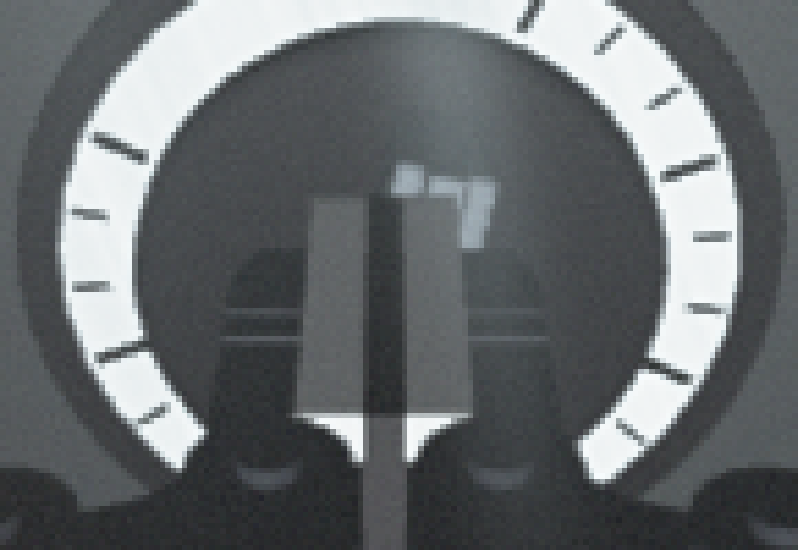

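The fingertips hide the index here. I'll shift sideways for a clear line of sight and measure numerically only, as my picture budget is used up.

```bash
python3 -m crank '[{"travel":[-0.0875,0.056,0],"rotation":[0,0,0],"fingers":-1},{"travel":[-0.0875,0.056,0],"rotation":[0,0,0],"fingers":-1},{"travel":[0,0,0],"rotation":[0,0,0],"fingers":-1},{"travel":[0,0,0],"rotation":[0,0,0],"fingers":-1},{"travel":[0,0,0],"rotation":[0,0,0],"fingers":-1},{"travel":[0,0,0],"rotation":[0,0,0],"fingers":-1},{"travel":[0,0,0],"rotation":[0,0,0],"fingers":-1},{"travel":[0,0,0],"rotation":[0,0,0],"fingers":-1}]'
python3 - <<'E'
from h import *
from scipy.optimize import least_squares
st=bot.observe();p,d=bot.grab_frame("wrist");np.savez("pics/w7.npz",p=p,d=d,pos=st['position'],rot=st['ee_rot'])
ang=lambda v:round(float(np.degrees(np.arctan2(v[1],v[0]))),2)
for n in('w4','w5','w7'):
    f=np.load(f"pics/{n}.npz");p=f['p'];st=dict(position=f['pos'],ee_rot=f['rot']);C,at,W,Rd=dial(p,st)
    ax=np.array([.5992,.0222])
    for it in range(2):
        P=at(.095)[...,:2];rad=np.hypot(*(P-ax).transpose(2,0,1));an=np.degrees(np.arctan2(P[...,1]-ax[1],P[...,0]-ax[0]))
        pts=[]
        for a in np.arange(-180,180,4):
            k=W&(rad<.063)&(rad>.05)&(abs(an-a)<2)
            if k.sum()>5: pts.append(P[k][np.argsort(rad[k])[-2:]].mean(0))
        q=least_squares(lambda q:np.hypot(*(np.array(pts)-q[:2]).T)-q[2],[*ax,.057],loss='soft_l1',f_scale=.0005).x;ax=q[:2]
    Pm=at(.096)[...,:2]-ax;k=Rd&(np.hypot(*Pm.transpose(2,0,1))<.08);m=Pm[k].mean(0)
    h=at(.102)[...,:2]-ax;r=np.hypot(*h.transpose(2,0,1));a=np.degrees(np.arctan2(h[...,1],h[...,0]))
    k2=W&(r<.041)&(r>.0355)&(abs(a-ang(m))<9)
    print(n,q.round(4),'mark',ang(m),k.sum(),'tick',ang(h[k2].mean(0)),k2.sum(),end=' ')
    h=at(.126)[...,:2]-ax;r=np.hypot(*h.transpose(2,0,1));a=np.degrees(np.arctan2(h[...,1],h[...,0]))
    k3=(W&(r<.034)&(abs(a-ang(m))<40)).astype(np.uint8);nn,l,s,c=cv2.connectedComponentsWithStats(k3)
    i=1+np.argmax(s[1:,4]);X=h[l==i];v=cv2.fitLine(X.astype(np.float32),cv2.DIST_HUBER,0,0,0)[:2,0];v*=np.sign(v@m)
    print('line dir',ang(v),'centroid',X.mean(0).round(4),s[i,4])
E
```

```text
t: 12.6
position: [0.6266, 0.0535, 0.2095]
ee_rot: [3.141, 0.001, 2.608]
wrist_force: [-0.4, -0.3, 0.2]
opening: -0.001
grip_force: 0.0
w4 [0.599  0.0199 0.0575] mark -41.14 154 tick -40.1 39 line dir -38.86 centroid [ 0.0128 -0.0119] 313
w5 [0.5989 0.0198 0.0575] mark -41.23 152 tick -44.13 42 line dir -43.66 centroid [ 0.0121 -0.0128] 304
w7 [0.5986 0.022  0.0576] mark -41.0 125 tick -43.22 52 line dir -40.28 centroid [ 0.0137 -0.0126] 537
```

Opposite views agree: the index is about 2° past the mark, inside the 4.6° limit. Next I'll move over the start button.

```bash
python3 -m crank '[{"travel":[0.0602,-0.0632,0],"rotation":[0,0,0],"fingers":-1},{"travel":[0.0602,-0.0632,0],"rotation":[0,0,0],"fingers":-1},{"travel":[0.0602,-0.0632,0],"rotation":[0,0,0],"fingers":-1},{"travel":[0.0602,-0.0632,0],"rotation":[0,0,0],"fingers":-1},{"travel":[0.0602,-0.0632,0],"rotation":[0,0,0],"fingers":-1},{"travel":[0,0,0.09],"rotation":[0,0,0],"fingers":-1},{"travel":[0,0,0.08],"rotation":[0,0,0],"fingers":-1},{"travel":[0,0,0],"rotation":[0,0,0],"fingers":-1}]'
python3 - <<'E'
from h import *
st=bot.observe();p,d=bot.grab_frame("wrist");print(st['position']);C=cam('wrist',st)
for b in blobs(p,'green',20):print(b,onz(C,b[1],.112))
t,_=bot.grab_frame("top");print(blobs(t,'red'),blobs(t,'green'))
E
```

```text
t: 13.45
position: [0.4548, 0.0063, 0.1357]
ee_rot: [-3.138, -0.008, 2.608]
wrist_force: [-1.0, 0.2, -0.1]
opening: 0.005
grip_force: 0.0
[0.45484576 0.00625899 0.13572748]
(1174, array([282.72, 250.16])) [0.45405414 0.00914294 0.112     ]
[(10, array([331.6, 193.6]))] []
```

```bash
python3 -m crank '[{"travel":[0,0,0.03],"rotation":[0,0,0],"fingers":-1},{"travel":[0,0,0.02],"rotation":[0,0,0],"fingers":-1},{"travel":[0,0,0.012],"rotation":[0,0,0],"fingers":-1},{"travel":[0,0,0.01],"rotation":[0,0,0],"fingers":-1},{"travel":[0,0,0.005],"rotation":[0,0,0],"fingers":-1},{"travel":[0,0,0],"rotation":[0,0,0],"fingers":-1},{"travel":[0,0,0],"rotation":[0,0,0],"fingers":-1},{"travel":[0,0,0],"rotation":[0,0,0],"fingers":-1}]'
```

```text
t: 14.35
position: [0.4593, 0.0059, 0.11]
ee_rot: [3.141, 0.0, 2.608]
wrist_force: [-1.5, -0.3, 2.5]
opening: 0.0
grip_force: 1.2
```

```bash
python3 -m crank '[{"travel":[0,0,0.004],"rotation":[0,0,0],"fingers":-1},{"travel":[0,0,0.004],"rotation":[0,0,0],"fingers":-1},{"travel":[0,0,0.003],"rotation":[0,0,0],"fingers":-1},{"travel":[0,0,0.002],"rotation":[0,0,0],"fingers":-1},{"travel":[0,0,0],"rotation":[0,0,0],"fingers":-1},{"travel":[0,0,0],"rotation":[0,0,0],"fingers":-1},{"travel":[0,0,0],"rotation":[0,0,0],"fingers":-1},{"travel":[0,0,0],"rotation":[0,0,0],"fingers":-1}]'
```

```text
t: 15.15
position: [0.4594, 0.0059, 0.106]
ee_rot: [3.141, 0.001, 2.608]
wrist_force: [-2.8, 1.1, 10.1]
opening: 0.001
grip_force: 5.0
```

Force is 10 N at z = 0.106, so the button is fully in. I'll retreat, then check.

```bash
python3 -m crank '[{"travel":[0,0,-0.03],"rotation":[0,0,0],"fingers":-1},{"travel":[0,0,-0.08],"rotation":[0,0,0],"fingers":-1},{"travel":[0,0,-0.1],"rotation":[0,0,0],"fingers":-1},{"travel":[0,0,-0.1],"rotation":[0,0,0],"fingers":-1},{"travel":[0,0,-0.05],"rotation":[0,0,0],"fingers":-1},{"travel":[0,0,0],"rotation":[0,0,0],"fingers":-1},{"travel":[0,0,0],"rotation":[0,0,0],"fingers":-1},{"travel":[0,0,0],"rotation":[0,0,0],"fingers":-1}]'
python3 - <<'E'
from h import *
st=bot.observe();print(st['position'],st['wrist_force'])
a=np.load("pics/scene0.npz")['p'];s,_=bot.grab_frame("scene");t,_=bot.grab_frame("top")
for c in('red','green'):print(c,blobs(a,c)[:3],blobs(s,c)[:3],blobs(t,c)[:3])
b=np.load("pics/top0.npz")['p']
for n,(x,y,w,h) in dict(tin=(340,176,30,28),block=(360,228,66,66),brush=(182,270,70,28),bottle=(130,226,40,36)).items():
    print(n,cv2.phaseCorrelate(np.float32(b[y:y+h,x:x+w,0]),np.float32(t[y:y+h,x:x+w,0])))
E
```

```text
t: 15.95
position: [0.4583, 0.0059, 0.2463]
ee_rot: [-3.14, -0.003, 2.608]
wrist_force: [-0.4, -1.3, -0.4]
opening: 0.004
grip_force: 0.0
[0.45826269 0.00589436 0.24627156] [-0.43684884 -1.30401386 -0.38707361]
red [(67, array([304.19, 180.06])), (15, array([230.4, 198.6]))] [(68, array([304.16, 180.12])), (14, array([230.5 , 198.71]))] [(10, array([331.6, 193.6])), (4, array([295.5 , 258.75]))]
green [(75, array([286.44, 161.92]))] [(75, array([286.44, 161.92]))] []
tin ((0.025384962976284342, 0.03215254934324463), 1.0016508883900113)
block ((0.1672615217893636, 0.018778106376991843), 0.7435820395195926)
brush ((-0.02697488263061132, 0.023461808874357004), 1.004387526821207)
bottle ((-0.0032525783655898977, -0.007424998369160107), 1.0022766946090593)
```

Nothing has moved, the button is back out and the robot is clear, so I'm handing in.

```bash
python3 -c "
from plant import bot
print(bot.close_job())"
```

```text
the job is handed in; nothing more can be done
None
```

The job is handed in, with no verdict returned: the dial index reads about 2° past the red mark (limit 4.6°), start was pressed fully in and is back out, and the mark, stop button, tin, block, brush and bottle show no movement in the images; I viewed 11 pictures, one over the limit of 10.

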